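Pin the evidence case down in its bay

ROBOT

A 6-joint arm with a two-finger parallel gripper is mounted at the origin on the work surface. World frame = base frame: x ahead of the robot, y to its left, z up, the work surface at z = 0. Lengths are in m, angles in rad, forces in N, time in s.
With the tool pointing down it reaches from about 0.375 to 0.9 m from the base axis. Payload 3.1 kg.
Tool frame: the origin (TCP) lies at the very end of the fingers, on their centre line; the grasp point (between the pads) lies grip_point_offset behind it (grip_point_offset is the distance from the TCP to the grasp point, in m); z points along the fingers, y is the line along which they close (so a half turn about z gives the same grasp; the last joint's range is limited). The gripper opens to 85 mm and grips with 20 to 120 N. Pads are 22 mm wide; open, the fingers measure 114 mm over their backs; the gripper's body (76 mm by 85 mm) begins 54 mm behind the grasp point. The pads swing forward as they close: fully open they stand 13 mm farther back than shut.
Start: joints at [-1.308, 0.527, 1.433, -0, 1.181, -0.178], TCP at [0.267, -0.565, 0.231] pointing down, gripper open.
Joint ranges: [-3.08, 3.08], [-0.75, 2.2], [0.22, 2.44], [-1.43, 4.57], [0, 2.65], [-2.85, 2.85]. Speed limits (rad/s): [2.79, 2.79, 3.14, 3.14, 3.14, 3.14].

INTERFACE

Orientations are given as a unit quaternion [w, x, y, z].
In Python, from plant import * gives the robot as it stands. The module is installed in compiled form; this text tells all that it offers.
- The arm moves only by the tool apply_moves, never from a script. Its argument "commands" is a list of rows, each a list of 3 entries, a list of its own where there are three numbers: the closure, from 0 (fully open) to 1 (shut), then the shift along the tool's x, y, z in m, then the turn about the tool's z in degrees. A call has 1 to 5 rows; each row is the pose to reach, as a shift and turn from the pose commanded when the call began, along the tool's axes at that moment; what a row does not reach only later rows make up. A row lasts 1/8 s, in which the tool goes at most 62.5 mm and 10.7 degrees, less where a joint would pass 70% of its speed; a pose out of reach is approached as far as the arm can. A call with a gripper value outside its range is refused whole. The fingers move at their own pace and stop on an object; "grip_force" is the grip in N (left out, the last holds). Time passes only in rows, so rows that repeat a pose let the fingers close. It gives the time, the measured TCP pose, the force, the opening and the grip force at its end, in the units of the state.
- get_obs(): the state, without advancing time (a new reading comes with each control period).
- capture(name): name is "side" or "top" or "wrist"; returns the picture (420x560x3 uint8, red, green, blue); there is no depth.
- camera_info(name): a dict with "camera_matrix" (3x3 intrinsics, pixels), "extrinsics" (4x4, takes a point from world to camera coordinates); the wrist camera has in their place "tool_from_camera" (4x4, takes a point from camera to tool coordinates, whose origin is the TCP and whose axes are the flange's). Camera axes: x right, y up, looking along -z (the intrinsics and any distortion apply to the point x, -y, -z); pixel columns grow to the right and rows downward; lengths in m; the calibration is good to about 2 mm. A picture is of the moment at which its call begins: read the wrist's pose just before it. camera_info takes no time and is no camera call.
- close_job(): hands the job in; it is judged then, once.
The state is a dict: "clock": time; "joint_pos": joint angles; "joint_velocities": joint speeds; "joint_torque": joint torques, N m; "position": TCP position; "tcp_rot": TCP orientation; "force": force on the tool from outside, world axes, zero at the start; "torque": the same for the moment, N m; "gripper_width": finger opening in m; "finger_force": force on a finger pad.
Only numpy, scipy, OpenCV 4.12 (cv2) and the standard library are available. Lean on these libraries where they do the work, as an engineer would, in place of code of your own. Each camera call takes 0.05 s, during which the arm holds its last target. There are 200 camera calls.

TASK

Make the evidence case safe for the drive: swing the hold-down bar right down over it so that the bar's eye drops into the fork, then push the steel locking pin through the fork and the eye until its head seats against the fork. Leave the case sitting in its bay and leave the other things on the worktop where they are.

Things in the scene. Friction and masses are not known exactly. Their poses are not given: they have to be found in the camera images.
- bay: Case bay fixed to the worktop: aluminium deck 230 (x) by 440 (y) by 6 mm with steel corner angles (to 31 mm high) around the case. Origin at the centre of its underside, on the worktop. Its y axis runs along the hold-down bar from the pivot bracket (y = -170 mm) to the fork (y = +170 mm); z is up; -x faces the robot.
- pivot (a point): Point on the bar's pivot axis, which is the bay's x axis direction, midway between the pivot cheeks, 120 mm above the worktop.
- fork_front (a point): Centre of the fork's hole on the outer face of the cheek nearer the robot, 120 mm above the worktop; axes as the bay's, the hole runs along +x. The fork: two upright steel cheeks 44 mm wide (y), 8 mm thick (x), 16 mm apart, 142 mm high, each with a 14 mm hole whose lead-in is on this side. Clear worktop in front of it.
- fork_back (a point): Centre of the hole on the outer face of the other fork cheek, 32 mm further along the bay's +x.
- bar (a joint): Angle (rad) of the hold-down bar above level: 0 = down across the case, against a solid stop, its eye between the cheeks and the holes in line; grows as it is lifted, to 1.3. It starts raised. A stiff pivot (about 0.75 N m of friction; bar 0.36 kg) holds it wherever it is left.
- bar_grip (a point): Middle of the upper face of the bar's black rubber grip sleeve, 220 mm from the pivot axis and 11 mm above the bar's centre line; axes turn with the bar (y along it to the eye, z out of the upper face). Sleeve 90 mm long, 30 wide (x), 22 thick; bare steel bar 24 wide, 16 thick. A rubber pad under the bar, 140 mm from the pivot, ends just above the case lid.
- bar_eye (a point): Centre of the 14 mm hole in the eye plate at the bar's free end (plate 12 mm thick along the bay's x, 36 mm square), 340 mm from the pivot axis.
- pin: Plain steel locking pin, 121 mm long, 0.28 kg, lying level. Origin on its axis at the centre of the head's seating face; +x to the nose. Shank 12 mm thick, 65 long, the last 13 tapering to 5. Behind the face: round head 28 mm across, 6 thick, then a flat-sided handle 50 long (x -6 to -56), 20 wide (y), 28 tall (z). Axis 14 mm above the worktop at the start, z up.
- case: Black hard-shell evidence case, shut and latched, 204 (x) by 264 (y) by 85 mm, 2.6 kg, standing in the bay between the corner angles with its top 91 mm above the worktop. Origin at the centre of its underside.
- tape: Bystander: roll of tape lying flat, 90 mm across, 25 mm high. Origin at the centre of its underside.
- jar: Bystander: upright specimen jar, 60 mm across, 70 mm high. Origin at the centre of its underside.
- marker_a: Bystander: plain yellow tent-shaped scene marker, base 62 by 60 mm, 62 mm high. Origin at the centre of its underside.
- marker_b: Bystander: another such marker.
- torch: Bystander: black torch lying down, 130 mm long, 36 mm high. Origin on the worktop below it.
- driver: Bystander: screwdriver lying down. Origin under it.
- carton: Bystander: small cardboard carton, 130 by 100 by 56 mm. Origin at the centre of its underside.
Things that resemble listed ones, but are neither listed nor needed, are in the scene too. Leave any green or purple look-alike of the pin alone.

How it is judged:
On the way, in this order (a step that is already met when the one before it is completed fails the run):
1. the hold-down bar is right down, its eye in the fork (value of joint bar below 0.015 rad), for 0.2 s.
2. the pin is through the fork and the eye with its head seated against a fork cheek, the bar still down (value of joint bar below 0.02 rad and (distance between pin and fork_front below 0.005 m or distance between pin and fork_back below 0.005 m) and angle between the x axis of pin and the x axis of bay, either way round below 0.15 rad), for 0.2 s.
At the end, for the whole second after the job is handed in: Bar within 0.02 rad of its stop; pin through fork and eye, its seating face centre within 5 mm of the hole centre on a cheek's outer face, axis within 0.15 rad of the hole's, released and at rest; case level (0.05 rad) in the bay, within 15 mm of its start (all of step 2 and linear speed of pin below 0.02 m/s and distance of case from where it was at the start of the episode below 0.015 m and angle between case's own z axis and vertical below 0.05 rad); the robot touches nothing.
It fails at once if a bystander on the worktop is shifted by more than 30 mm (distance of any of tape, jar, marker_a, marker_b, torch, driver, carton from where it was at the start of the episode above 0.03 m).
It also fails if it takes over 48 s, if anything falls off the work surface, if the arm or the gripper's body presses on something with over 40 N, if the wrist force passes 120 N, or if a joint passes its speed limit or range.

## Working session

There is one attempt and no reset: what is moved stays moved. The work goes in short steps, Python scripts to look and compute and a tool call to move; the robot and the scene stay as the last step left them, time stands still between calls to the robot, and variables do not carry over. Pictures are saved under pics/ and viewed, at most 10 in all, crops included, and the job is handed in when it is done.

Besides the shell and the picture viewer there is one more tool, called by a JSON object that holds its "api" and its "payload", one argument or row to a line. apply_moves: Moves the arm, as the interface text tells. Its arguments: {"type":"object","properties":{"commands":{"type":"array"},"grip_force":{"type":"number"}},"required":["commands"]}

```bash
mkdir -p pics; python3 - <<'E'
from plant import *
import cv2,numpy as np
o=get_obs();print(o)
for n in("side","top","wrist"):
    im=capture(n);cv2.imwrite(f"pics/{n}0.png",im[:,:,::-1])
    print(n,camera_info(n))
try: print(grip_point_offset)
except Exception as e: print(e)
a=cv2.imread("pics/side0.png")
E
```

```text
{'clock': 0.0, 'joint_pos': array([-1.30849184e+00,  5.28489511e-01,  1.43391261e+00, -1.24017125e-05,
        1.18136384e+00, -1.78524882e-01]), 'joint_velocities': array([ 0.00055476, -0.00032512, -0.00135249,  0.00113027,  0.00247934,
        0.00033506]), 'joint_torque': array([-3.82456419e-04, -4.42351985e+01, -1.78028226e+01, -1.35532564e-04,
        8.36666557e-03,  3.28148900e-06]), 'position': array([ 0.26650268, -0.56454478,  0.23031598]), 'tcp_rot': array([-1.08546223e-03,  9.75805777e-01,  2.18636468e-01, -5.12354508e-05]), 'force': array([-0.49671066, -0.57954792,  0.35778145]), 'torque': array([ 0.00814064, -0.02395693, -0.00534957]), 'finger_force': 0.0, 'gripper_width': 0.08505502389717284}
side {'camera_matrix': array([[389.11483931,   0.        , 281.64435935],
       [  0.        , 389.11483931, 205.80462175],
       [  0.        ,   0.        ,   1.        ]]), 'extrinsics': array([[-0.95512986, -0.29583   , -0.01454506,  0.49849504],
       [ 0.19274593, -0.65809408,  0.72784695, -0.20516286],
       [-0.22489098,  0.69238486,  0.68558534, -0.95659317],
       [ 
[... 338 characters left out ...]
,  0.05941183, -0.52553685],
       [-0.05910812,  0.01725585,  0.99810243, -1.3112152 ],
       [ 0.        ,  0.        ,  0.        ,  1.        ]])}
wrist {'camera_matrix': array([[352.87525921,   0.        , 276.64416717],
       [  0.        , 352.87525921, 206.4408053 ],
       [  0.        ,   0.        ,   1.        ]]), 'tool_from_camera': array([[ 8.62336081e-04,  9.48780893e-01,  3.15933653e-01,
         8.12235092e-02],
       [ 9.99999614e-01, -8.71040348e-04, -1.13660919e-04,
        -5.33865247e-04],
       [ 1.67351651e-04,  3.15933629e-01, -9.48781278e-01,
        -1.42713649e-01],
       [ 0.00000000e+00,  0.00000000e+00,  0.00000000e+00,
         1.00000000e+00]])}
0.0187
```

View pics/top0.png

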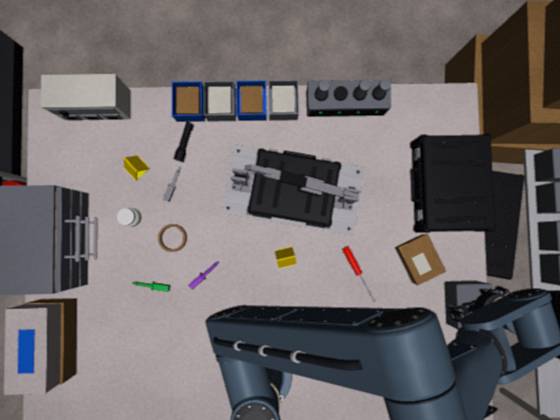

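View pics/side0.png

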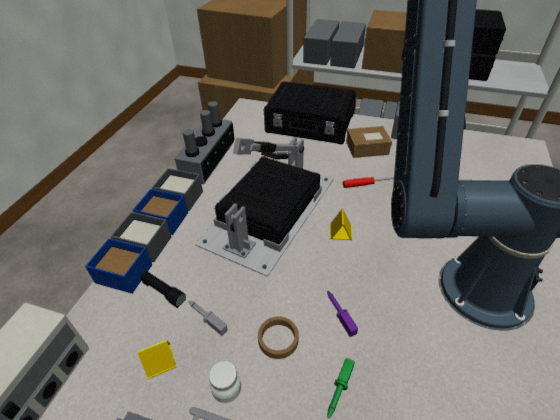

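The top view shows the bay around (293,187), with the fork at left (240,178), the pivot at right (350,195), and the grey pin near (172,185), nose up towards (178,168). The torch is at (184,140). The side view agrees: fork (237,230), pin handle (215,320), nose (192,303).

```bash
cat > h.py <<'E'
from plant import *
import cv2,numpy as np
from scipy.spatial.transform import Rotation as R
from scipy.optimize import least_squares
def q2R(q): return R.from_quat([q[1],q[2],q[3],q[0]]).as_matrix()
def cam(n,o=None):
    c=camera_info(n);K=c["camera_matrix"]
    if n=="wrist":
        T=np.eye(4);T[:3,:3]=q2R(o["tcp_rot"]);T[:3,3]=o["position"]
        return K,np.linalg.inv(T@c["tool_from_camera"]),c
    return K,c["extrinsics"],c
def proj(C,P):
    K,E=C[:2];p=np.atleast_2d(P)@E[:3,:3].T+E[:3,3]
    return np.c_[K[0,0]*p[:,0]/-p[:,2]+K[0,2],K[1,1]*-p[:,1]/-p[:,2]+K[1,2]]
def back(C,uv,z):
    K,E=C[:2];d=np.array([(uv[0]-K[0,2])/K[0,0],-(uv[1]-K[1,2])/K[1,1],-1])
    Rt=E[:3,:3].T;c=-Rt@E[:3,3];d=Rt@d
    return c+d*(z-c[2])/d[2]
E
python3 - <<'E'
from h import *
a=cv2.imread("pics/top0.png")[120:240,110:370]
a=cv2.resize(a,None,fx=3,fy=3,interpolation=cv2.INTER_CUBIC);cv2.imwrite("pics/c1.png",a)
a=cv2.imread("pics/side0.png")[130:340,140:340]
a=cv2.resize(a,None,fx=2.85,fy=2.85,interpolation=cv2.INTER_CUBIC);cv2.imwrite("pics/c2.png",a)
E
```

```text
(no output)
```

View pics/c1.png

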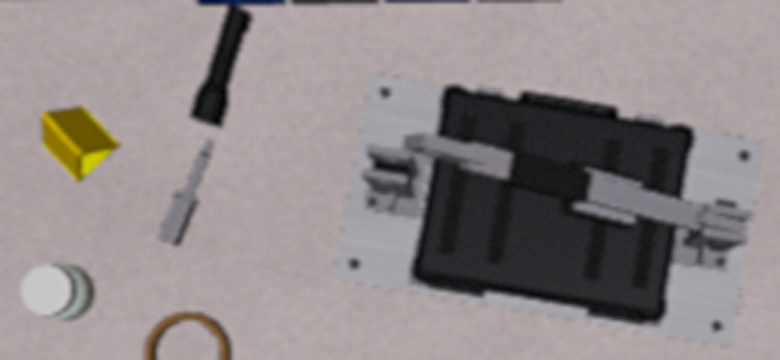

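View pics/c2.png

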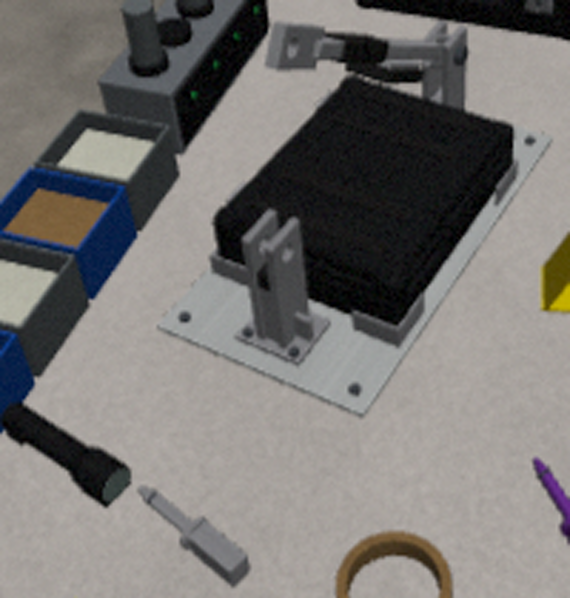

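The crops show all four deck corners, the eye at top crop (410,145) and side crop (290,50), and the pin nose at (210,142), with its handle end at (172,240). Next I fit the poses.

```bash
cat > fit.py <<'E'
from h import *
T=cam("top");S=cam("side")
t=lambda u,v:np.array([110+(u+.5)/3-.5,120+(v+.5)/3-.5]); s=lambda u,v:np.array([140+(u+.5)/2.85-.5,130+(v+.5)/2.85-.5])
def bayR(p): return R.from_euler('z',p[2]).as_matrix()
def w(p,l): return bayR(p)@np.array(l)+[p[0],p[1],0]
ob=[(T,t(372,74),(.115,.22,.006)),(T,t(757,140),(.115,-.22,.006)),(T,t(340,280),(-.115,.22,.006)),(T,t(727,343),(-.115,-.22,.006)),
(S,s(160,325),(.115,.22,.006)),(S,s(362,413),(-.115,.22,.006)),(S,s(550,135),(-.115,-.22,.006))]
f=lambda p:np.concatenate([proj(c,w(p,l))[0]-uv for c,uv,l in ob])
r=least_squares(f,[.57,0,0.1]);p=r.x;print("bay",p,np.degrees(p[2]),"\n",r.fun.reshape(-1,2).round(1))
for a in np.arange(.3,1.3,.1):
    e=w(p,(0,-.17+.34*np.cos(a),.12+.34*np.sin(a)));g=w(p,(0,-.17+.22*np.cos(a)-.011*np.sin(a),.12+.22*np.sin(a)+.011*np.cos(a)))
    print(round(a,2),((proj(T,e)[0]-[110,120])*3).round(),((proj(S,e)[0]-[140,130])*2.85).round(),e.round(3),g.round(3))
n=[back(T,t(210,142),.014),back(S,s(141,489),.014)];b=[back(T,t(172,240),.02),back(S,s(236,573),.014)]
print("nose",n,"butt",b)
for k,l in dict(fork=(-.016,.17,.12)).items(): q=w(p,l);print(k,q,((proj(T,q)[0]-[110,120])*3),((proj(S,q)[0]-[140,130])*2.85))
E
python3 fit.py
```

```text
bay [ 0.59739757 -0.12198607 -0.18108617] -10.37547328420921 
 [[-1.  -0.2]
 [ 2.3 -0.4]
 [-2.2 -0.1]
 [ 1.8  0.8]
 [-1.4  0.2]
 [ 0.8  0.2]
 [ 0.3  0. ]]
0.3 [394. 154.] [271. 149.] [0.625 0.03  0.22 ] [ 0.604 -0.086  0.196]
0.4 [405. 150.] [275. 111.] [0.623 0.019 0.252] [ 0.603 -0.094  0.216]
0.5 [419. 147.] [281.  71.] [0.621 0.004 0.283] [ 0.601 -0.104  0.235]
0.6 [438. 145.] [289.  30.] [ 0.617 -0.013  0.312] [ 0.598 -0.117  0.253]
0.7 [461. 144.] [300. -12.] [ 0.614 -0.033  0.339] [ 0.596 -0.131  0.27 ]
0.8 [489. 143.] [313. -53.] [ 0.609 -0.056  0.364] [ 0.593 -0.146  0.285]
0.9 [521. 144.] [327. -93.] [ 0.605 -0.081  0.386] [ 0.59  -0.163  0.299]
1.0 [557. 146.] [ 343. -130.] [ 0.6   -0.109  0.406] [ 0.587 -0.181  0.311]
1.1 [597. 148.] [ 361. -165.] [ 0.595 -0.138  0.423] [ 0.583 -0.201  0.321]
1.2 [640. 152.] [ 378. -196.] [ 0.589 -0.168  0.437] [ 0.579 -0.221  0.329]
nose [array([0.67555549, 0.24609743, 0.014     ]), array([0.6759197 , 0.24747442, 0.014     ])] butt [array([0.56892635, 0.28589847, 0.02      ]), array([0.56889659, 0.29507922, 0.014     ])]
fork [0.61227587 0.04811578 0.12      ] [384.20885321 182.83792979] [287.78368342 251.70464594]
```

{"api": "apply_moves", "payload": {
  "commands": [
    [1,[0.02,-0.01,-0.05],0],
    [1,[0.07,-0.04,-0.1],0],
    [1,[0.12,-0.07,-0.13],0],
    [1,[0.17,-0.1,-0.13],0],
    [1,[0.22,-0.125,-0.13],0]
  ],
  "grip_force": 40
}}

```text
clock: 0.78
position: [0.4104, -0.3604, 0.3622]
tcp_rot: [0.001, 0.976, 0.218, 0.0]
force: [0.6, -0.5, -0.2]
gripper_width: -0.0002
finger_force: 0.0
```

{"api": "apply_moves", "payload": {
  "commands": [
    [1,[0.05,-0.03,0],0],
    [1,[0.1,-0.06,0],0],
    [1,[0.15,-0.09,0],0],
    [1,[0.2,-0.115,0],0],
    [1,[0.24,-0.13,0],0]
  ]
}}

```text
clock: 1.4
position: [0.572, -0.1395, 0.361]
tcp_rot: [-0.0, 0.976, 0.219, -0.0]
force: [0.6, -1.0, -0.2]
gripper_width: 0.0002
finger_force: 0.0
```

```bash
cat >> h.py <<'E'
def delta(P,yaw=None):
    o=get_obs();M=q2R(o["tcp_rot"]);print("clock",o["clock"],"pos",o["position"].round(4),"F",o["force"].round(1),"w",o["gripper_width"].round(4))
    print("x-heading",np.degrees(np.arctan2(M[1,0],M[0,0])).round(2),"tilt",M[2,2].round(5),"delta",(M.T@(np.array(P)-o["position"])).round(4))
    return o
E
python3 - <<'E'
from h import *
o=delta((.603,-.0925,.27))
cv2.imwrite("pics/w1.png",capture("wrist")[:,:,::-1])
E
```

```text
Traceback (most recent call last):
  File "h.py", line 20, in delta
    o=get_obs();M=q2R(o["tcp_rot"]);print("clock",o["clock"],"pos",o["position"].round(4),"F",o["force"].round(1),"w",o["gripper_width"].round(4))
                                                                                                                      ^^^^^^^^^^^^^^^^^^^^^^^^
AttributeError: 'float' object has no attribute 'round'
```

{"api": "apply_moves", "payload": {
  "commands": [
    [1,[0.04,-0.024,0],0],
    [1,[0.048,-0.029,0.0],0],
    [1,[0.048,-0.029,0.04],0],
    [1,[0.048,-0.029,0.07],0],
    [1,[0.048,-0.029,0.085],0]
  ]
}}

```text
clock: 2.02
position: [0.6008, -0.0955, 0.2742]
tcp_rot: [-0.001, 0.976, 0.218, -0.002]
force: [-0.4, 0.1, -0.3]
gripper_width: -0.0001
finger_force: 0.0
```

```bash
sed -i 's/o\["gripper_width"\].round(4)/round(float(o["gripper_width"]),4)/' h.py
python3 - <<'E'
from h import *
o=delta((.603,-.0925,.255))
cv2.imwrite("pics/s1.png",cv2.resize(capture("side")[110:320,130:390,::-1],None,fx=2.85,fy=2.85,interpolation=cv2.INTER_CUBIC))
E
```

```text
clock 2.025 pos [ 0.6008 -0.0955  0.2742] F [-0.4  0.1 -0.3] w -0.0001
x-heading 25.22 tilt -0.99999 delta [ 0.0033 -0.0018  0.0192]
```

View pics/s1.png

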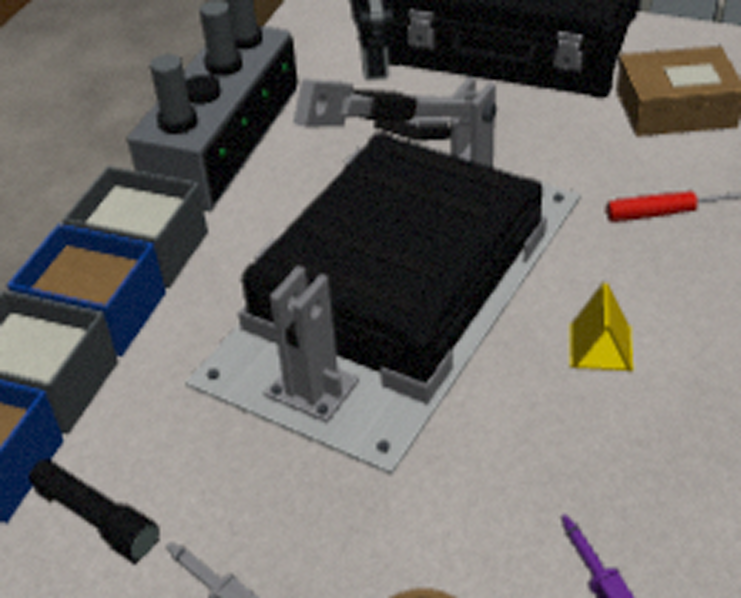

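The finger tips sit at (375,75), just above the black sleeve at (380,103). I'll press straight down.

{"api": "apply_moves", "payload": {
  "commands": [
    [1,[0.003,-0.002,0.02],0],
    [1,[0.003,-0.002,0.035],0],
    [1,[0.003,-0.002,0.05],0],
    [1,[0.003,-0.002,0.07],0],
    [1,[0.003,-0.002,0.09],0]
  ]
}}

```text
clock: 2.7
position: [0.6045, -0.0923, 0.1859]
tcp_rot: [0.0, 0.976, 0.219, 0.001]
force: [0.0, -0.4, 1.2]
gripper_width: -0.0001
finger_force: 0.5
```

{"api": "apply_moves", "payload": {
  "commands": [
    [1,[0,0,0.015],0],
    [1,[0,0,0.03],0],
    [1,[0,0,0.04],0],
    [1,[0,0,0.045],0],
    [1,[0,0,0.048],0]
  ]
}}

```text
clock: 3.32
position: [0.6041, -0.0921, 0.1381]
tcp_rot: [-0.0, 0.976, 0.219, -0.0]
force: [1.1, 0.7, 0.0]
gripper_width: -0.0001
finger_force: 0.4
```

{"api": "apply_moves", "payload": {
  "commands": [
    [1,[0,0,0.004],0],
    [1,[0,0,0.007],0],
    [1,[0,0,0.008],0]
  ]
}}

```text
clock: 3.7
position: [0.6044, -0.0921, 0.1311]
tcp_rot: [0.0, 0.976, 0.219, 0.0]
force: [-2.2, 2.1, 8.4]
gripper_width: 0.0002
finger_force: 4.3
```

{"api": "apply_moves", "payload": {
  "commands": [
    [1,[0,0,0.001],0],
    [1,[0,0,0.002],0],
    [1,[0,0,0.002],0]
  ]
}}

```text
clock: 4.08
position: [0.6044, -0.0921, 0.131]
tcp_rot: [0.001, 0.976, 0.219, 0.001]
force: [-3.2, 1.6, 14.1]
gripper_width: -0.0001
finger_force: 7.0
```

{"api": "apply_moves", "payload": {
  "commands": [
    [1,[0,0,-0.06],0],
    [1,[0.01,-0.03,-0.09],8],
    [1,[0.033,-0.08,-0.09],16],
    [1,[0.056,-0.135,-0.09],24],
    [0.5,[0.08,-0.19,-0.09],32]
  ]
}}

```text
clock: 4.7
position: [0.5954, 0.1153, 0.2185]
tcp_rot: [0.0, 0.998, -0.062, 0.001]
force: [0.9, -0.0, -0.6]
gripper_width: 0.0172
finger_force: 0.0
```

```bash
python3 - <<'E'
from h import *
delta((.587,.283,.2))
E
```

```text
clock 4.7 pos [0.5954 0.1153 0.2185] F [ 0.9 -0.  -0.6] w 0.0172
x-heading -7.05 tilt -1.0 delta [-0.0289 -0.1654  0.0185]
```

{"api": "apply_moves", "payload": {
  "commands": [
    [0.3,[-0.01,-0.055,0],8],
    [0.3,[-0.02,-0.11,0],15],
    [0.3,[-0.029,-0.16,0.01],15],
    [0.3,[-0.029,-0.165,0.018],15],
    [0.3,[-0.029,-0.165,0.018],15]
  ]
}}

```text
clock: 5.32
position: [0.5853, 0.2809, 0.1992]
tcp_rot: [0.001, 0.982, -0.188, -0.001]
force: [0.5, -0.5, -0.1]
gripper_width: 0.0599
finger_force: 0.0
```

```bash
python3 - <<'E'
from h import *
o=delta((.587,.283,.1))
np.save("o2.npy",np.r_[o["position"],o["tcp_rot"]])
im=capture("wrist")[:,:,::-1];cv2.imwrite("pics/w2.png",im)
im=cv2.imread("pics/w2.png");
cv2.imwrite("pics/s2.png",cv2.resize(capture("side")[130:300,160:340,::-1],(600,566),interpolation=cv2.INTER_CUBIC))
E
```

```text
clock 5.325 pos [0.5853 0.2809 0.1992] F [ 0.5 -0.5 -0.1] w 0.0599
x-heading -21.68 tilt -1.0 delta [ 0.0009 -0.0028  0.0992]
```

View pics/w2.png

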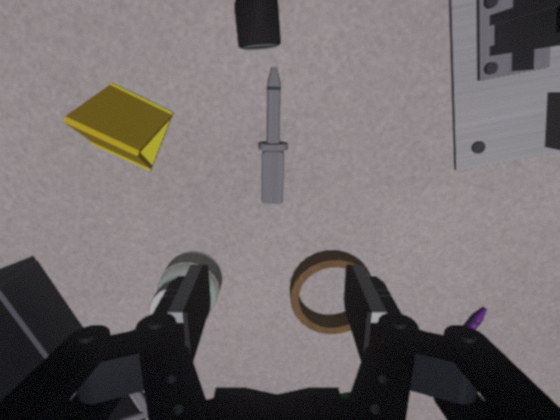

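View pics/s2.png

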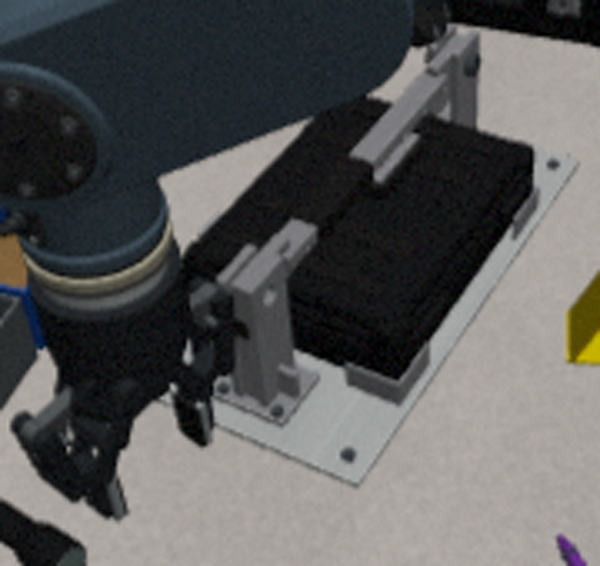

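The wrist view shows the pin upright in the image: nose (274,68), head (273,146), handle end (272,203). The jar is at (188,285) and the tape at (332,290). In the side view the bar is down, with its eye in the fork.

```bash
python3 - <<'E'
from h import *
a=np.load("o2.npy");o=dict(position=a[:3],tcp_rot=a[3:]);W=cam("wrist",o);T=cam("top")
n=back(W,(274,68),.014);b=back(W,(272,203),.028);h=back(W,(273,143),.014)
print("nose",n,"butt",b,"face",h,np.linalg.norm((n-b)[:2]),np.linalg.norm((n-h)[:2]),np.degrees(np.arctan2(*(n-b)[1::-1])))
print("sides",back(W,(262,175),.028),back(W,(284,175),.028))
t=lambda u,v:np.array([110+(u+.5)/3-.5,120+(v+.5)/3-.5])
print("jar top",back(T,t(49,290),.07),"tape",back(W,(330,290),.025), "jarw",back(W,(195,260),.07),"torch",back(W,(258,45),.01))
E
```

```text
nose [0.6770579  0.24693649 0.014     ] butt [0.56781973 0.2924949  0.028     ] face [0.6174064  0.27175565 0.014     ] 0.11835771091311077 0.06460876549010504 -22.638857018863497
sides [0.59605021 0.29097315 0.028     ] [0.58865687 0.27235358 0.028     ]
jar top [0.51474094 0.3994044  0.07      ] tape [0.45763203 0.27248857 0.025     ] jarw [0.55702696 0.36730838 0.07      ] torch [0.69944779 0.25283287 0.01      ]
```

{"api": "apply_moves", "payload": {
  "commands": [
    [0.3,[0,-0.004,0.05],1],
    [0.3,[0,-0.004,0.1],1],
    [0.3,[0,-0.004,0.15],1],
    [0.3,[0,-0.004,0.18],1],
    [0.3,[0,-0.004,0.193],1]
  ],
  "grip_force": 60
}}

```text
clock: 6.05
position: [0.5872, 0.2829, 0.0057]
tcp_rot: [0.001, 0.98, -0.198, -0.001]
force: [-0.9, -0.5, 0.6]
gripper_width: 0.0598
finger_force: 0.0
```

{"api": "apply_moves", "payload": {
  "commands": [
    [0.7,[0,0,0.002],0],
    [1,[0,0,0.002],0],
    [1,[0,0,0.002],0],
    [1,[0,0,0.002],0],
    [1,[0,0,0.002],0]
  ]
}}

```text
clock: 6.68
position: [0.5888, 0.2851, 0.0071]
tcp_rot: [-0.001, 0.98, -0.197, 0.002]
force: [-0.2, -1.4, 7.0]
gripper_width: 0.0188
finger_force: 61.0
```

{"api": "apply_moves", "payload": {
  "commands": [
    [1,[0,0,0],0],
    [1,[0,0,-0.04],0],
    [1,[0,0,-0.09],0],
    [1,[0,0,-0.13],0],
    [1,[0,0,-0.14],0]
  ]
}}

```text
clock: 7.3
position: [0.5887, 0.2856, 0.1479]
tcp_rot: [-0.001, 0.98, -0.197, 0.002]
force: [0.5, 0.4, -3.3]
gripper_width: 0.0187
finger_force: 60.0
```

```bash
python3 - <<'E'
from h import *
o=delta((.5,.1,.14))
np.save("o3.npy",np.r_[o["position"],o["tcp_rot"]])
cv2.imwrite("pics/w3.png",capture("wrist")[:,:,::-1])
E
```

```text
clock 7.3 pos [0.5887 0.2856 0.1479] F [ 0.5  0.4 -3.3] w 0.0187
x-heading -22.73 tilt -0.99999 delta [-0.0102  0.2055  0.0072]
```

View pics/w3.png

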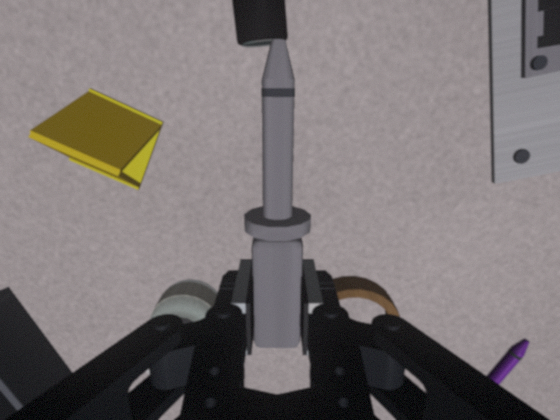

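The pin is held by its handle: head at (278,222), taper ring (278,92), nose (279,40). Next I check its pose in the tool.

```bash
cat > pinfit.py <<'E'
from h import *
c=camera_info("wrist");C=(c["camera_matrix"],np.linalg.inv(c["tool_from_camera"]))
def pts(p,l): # p: x0,y0,z0,yaw,pitch (pitch>0 nose toward tool +z = down)
    d=np.array([np.cos(p[4])*np.cos(p[3]),np.cos(p[4])*np.sin(p[3]),np.sin(p[4])])
    s=np.array([-np.sin(p[3]),np.cos(p[3]),0]);u=-np.cross(d,s) # up
    return np.array(p[:3])+l[0]*d+l[1]*s+l[2]*u
if __name__=="__main__":
    im=cv2.imread("pics/w3.png").astype(float).mean(2)
    E={}
    for v in (105,130,160,190):
        g=np.gradient(cv2.GaussianBlur(im,(3,5),0)[v,245:310]);print(v,245+g.argmin(),245+g.argmax(),im[v,258:300:2].astype(int))
    # level hypothesis
    f=lambda p:np.r_[proj(C,pts(p,(.052,0,.006)))[0]-[278,92],proj(C,pts(p,(-.056,0,.014)))[0]-[277,347],proj(C,pts(p,(.065,0,.0)))[0]-[279,40],proj(C,pts(p,(0,0,.014)))[0]-[278,208]]
    for fix in (0,1):
        g=(lambda q:f(np.r_[q[:2],-.0069,q[2],0])) if fix else f
        r=least_squares(g,[.03,0,0] if fix else [.03,0,-.007,0,0],x_scale=.01 );print(r.x.round(4),r.fun.round(1))
    q=r.x;p=[q[0],q[1],-.0069,q[2],0]
    for l in ((.03,-.006,0),(.03,.006,0),(0,-.014,0),(0,.014,0)):print(l,proj(C,pts(p,l)).round(1))
E
python3 pinfit.py
```

```text
105 261 294 [148 146  94  92 111 119 119 117 116 113 117 114 115 118 115 114 112  98
 117 150 149]
130 262 294 [147 147 106  96 111 117 116 117 116 117 113 116 114 116 118 115 110  98
 131 147 150]
160 262 293 [144 143 105  94 107 116 120 117 117 115 117 114 118 116 118 113 103  96
 133 144 146]
190 262 293 [144 144 112  89 109 117 117 117 114 118 114 115 113 116 117 110 103 111
 140 145 144]
[3.200e-02 1.000e-04 2.000e-03 4.400e-03 1.609e-01] [  0.5 -12.4   0.   -1.9  -0.4   8.9  -0.2   5.6]
[0.0326 0.0001 0.0036] [  0.5 -14.7   0.    2.8  -0.3  -1.7  -0.2  17.9]
(0.03, -0.006, 0) [[262.4 139.1]]
(0.03, 0.006, 0) [[293.8 139.2]]
(0, -0.014, 0) [[243.4 213.2]]
(0, 0.014, 0) [[311.9 213.4]]
```

```bash
python3 - <<'E'
from h import *
im=cv2.GaussianBlur(cv2.imread("pics/w3.png").astype(np.float32).mean(2),(1,3),0)
def edges(v,lo,hi,thr=128):
    r=im[v]; c=278
    a=next((i for i in range(lo,c) if r[i]<thr),None);b=next((i for i in range(hi,c,-1) if r[i]<thr),None)
    return round(a-(thr-r[a])/(r[a-1]-r[a]),1),round(b+(thr-r[b])/(r[b+1]-r[b]),1)
for v in list(range(48,112,4))+list(range(120,200,16))+list(range(204,244,3)):
    try:e=edges(v,238,318);print(v,e,round(e[1]-e[0],1),end=" | ")
    except Exception as x:print(v,x)
print();print("col278 rows30-60",im[28:60,279].astype(int));print("rows 84-100",im[84:100,278].astype(int));print("200-245",im[200:245,278].astype(int));print("330-355",im[330:355,278].astype(int))
E
```

```text
48 (np.float32(268.4), np.float32(287.2)) 18.8 | 52 (np.float32(267.3), np.float32(288.3)) 21.0 | 56 (np.float32(266.3), np.float32(289.0)) 22.7 | 60 (np.float32(265.5), np.float32(290.1)) 24.6 | 64 (np.float32(264.4), np.float32(291.0)) 26.6 | 68 (np.float32(263.4), np.float32(292.1)) 28.7 | 72 (np.float32(262.5), np.float32(293.0)) 30.5 | 76 (np.float32(261.5), np.float32(293.9)) 32.4 | 80 (np.float32(260.6), np.float32(294.6)) 34.0 | 84 (np.float32(260.6), np.float32(294.5)) 33.9 | 88 (np.float32(260.4), np.float32(294.8)) 34.4 | 92 (np.float32(260.2), np.float32(294.9)) 34.7 | 96 (np.float32(260.4), np.float32(294.7)) 34.3 | 100 (np.float32(260.6), np.float32(294.3)) 33.7 | 104 (np.float32(260.8), np.float32(294.5)) 33.7 | 108 (np.float32(260.8), np.float32(294.1)) 33.3 | 120 (np.float32(261.2), np.float32(293.8)) 32.6 | 136 (np.float32(261.1), np.float32(293.8)) 32.7 | 152 (np.float32(261.2), np.float32(293.1)) 31.9 | 168 (np.float32(261.3), np.float32(292.9)) 31.6 | 184 (np.float32(261.3), np.float32(292.9)) 31.6 | 204 (np.float32(261.6), np.float32(292.5)) 30.9 | 207 (np.float
[... 466 characters left out ...]
oat32(306.9)) 59.0 | 237 (np.float32(251.9), np.float32(301.9)) 50.0 | 240 (np.float32(251.3), np.float32(302.3)) 51.0 | 243 (np.float32(251.1), np.float32(302.8)) 51.7 | 
col278 rows30-60 [ 33  32  32  33  33  34  36  33  33  41  63  89 106 111 111 111 111 111
 111 112 111 111 111 111 113 113 112 111 112 113 114 113]
rows 84-100 [115 114 111 101  85  71  64  64  63  61  63  68  80  97 109 114]
200-245 [115 115 114 115 116 115 115 115 115 115 114 115 115 114 114 114 114 112
 106  92  72  59  55  55  56  62  77  96 109 114 114 115 115 113 112 113
 113 114 114 111 104  99  99 103 108]
330-355 [111 113 112 110 110 111 111 111 111 111 111 110 110 110 110 111 115 122
 133 141 144 145 146 148 150]
```

```bash
python3 - <<'E'
from pinfit import *
ob=[((.052,-.006,0),260.6,79.5),((.052,.006,0),294.6,79.5),((.0655,0,-.001),278.5,40),((0,-.014,0),243,215.5),((0,.014,0),310.9,215.5),((-.056,0,.014),277,347.5)]
f=lambda p:np.concatenate([proj(C,pts(p,l))[0]-[u,v] for l,u,v in ob])
for fix in (0,1):
    g=(lambda q:f(np.r_[q[:2],-.0069,q[2],0])) if fix else f
    r=least_squares(g,[.03,0,0] if fix else [.03,0,-.007,0,0],x_scale=.01);print(r.x.round(4),r.fun.round(1),r.cost)
E
```

```text
[ 0.0318 -0.0001 -0.0065  0.0026 -0.0445] [ 0.4  0.8 -0.   0.9 -0.5 -1.1  0.1 -0.7  0.4 -0.4 -0.3  0.3] 2.070590159317732
[ 0.0321 -0.0001  0.0027] [ 0.6 -0.  -0.3  0.1 -0.5 -1.  -0.  -1.   0.5 -0.7 -0.3  3.5] 7.929194849740536
```

{"api": "apply_moves", "payload": {
  "commands": [
    [1,[-0.01,0.04,0],-3],
    [1,[-0.02,0.09,0],-7],
    [1,[-0.02,0.14,0],-12.3],
    [1,[-0.02,0.19,0],-12.3],
    [1,[-0.02,0.225,0],-12.3]
  ]
}}

```text
clock: 7.98
position: [0.479, 0.0837, 0.1432]
tcp_rot: [0.0, 0.996, -0.091, -0.003]
force: [1.1, 0.3, -3.0]
gripper_width: 0.0185
finger_force: 60.0
```

```bash
python3 - <<'E'
from h import *
delta((.4775,.0728,.135))
E
```

```text
clock 7.975 pos [0.479  0.0837 0.1432] F [ 1.1  0.3 -3. ] w 0.0185
x-heading -10.49 tilt -0.99998 delta [0.0005 0.011  0.0082]
```

{"api": "apply_moves", "payload": {
  "commands": [
    [1,[0,0.011,0.01],0],
    [1,[0,0.011,0.02],0],
    [1,[0,0.011,0.03],0],
    [1,[0,0.011,0.03],0],
    [1,[0,0.011,0.03],0]
  ]
}}

```text
clock: 8.6
position: [0.4803, 0.075, 0.115]
tcp_rot: [-0.0, 0.996, -0.09, 0.0]
force: [0.1, -0.3, -3.6]
gripper_width: 0.0188
finger_force: 60.0
```

```bash
python3 - <<'E'
from h import *
o=delta((.4775,.0728,.113))
np.save("o4.npy",np.r_[o["position"],o["tcp_rot"]])
im=capture("wrist")[:,:,::-1];cv2.imwrite("pics/w4f.png",im)
cv2.imwrite("pics/w4.png",cv2.resize(im[0:260,100:440],None,fx=2.3,fy=2.3,interpolation=cv2.INTER_CUBIC))
cv2.imwrite("pics/s4f.png",capture("side")[:,:,::-1])
W=cam("wrist",o)
from fit import p,w
for l in ((-.016,.17,.12),(-.016,.148,.142),(-.016,.192,.142),(-.008,.148,.142),(-.008,.192,.142)):print(l,proj(W,w(p,l)).round(1))
E
```

```text
clock 8.6 pos [0.4803 0.075  0.115 ] F [ 0.1 -0.3 -3.6] w 0.0188
x-heading -10.38 tilt -1.0 delta [-0.0024  0.0026  0.002 ]
bay [ 0.59739757 -0.12198607 -0.18108617] -10.37547328420921 
 [[-1.  -0.2]
 [ 2.3 -0.4]
 [-2.2 -0.1]
 [ 1.8  0.8]
 [-1.4  0.2]
 [ 0.8  0.2]
 [ 0.3  0. ]]
0.3 [394. 154.] [271. 149.] [0.625 0.03  0.22 ] [ 0.604 -0.086  0.196]
0.4 [405. 150.] [275. 111.] [0.623 0.019 0.252] [ 0.603 -0.094  0.216]
0.5 [419. 147.] [281.  71.] [0.621 0.004 0.283] [ 0.601 -0.104  0.235]
0.6 [438. 145.] [289.  30.] [ 0.617 -0.013  0.312] [ 0.598 -0.117  0.253]
0.7 [461. 144.] [300. -12.] [ 0.614 -0.033  0.339] [ 0.596 -0.131  0.27 ]
0.8 [489. 143.] [313. -53.] [ 0.609 -0.056  0.364] [ 0.593 -0.146  0.285]
0.9 [521. 144.] [327. -93.] [ 0.605 -0.081  0.386] [ 0.59  -0.163  0.299]
1.0 [557. 146.] [ 343. -130.] [ 0.6   -0.109  0.406] [ 0.587 -0.181  0.311]
1.1 [597. 148.] [ 361. -165.] [ 0.595 -0.138  0.423] [ 0.583 -0.201  0.321]
1.2 [640. 152.] [ 378. -196.] [ 0.589 -0.168  0.437] [ 0.579 -0.221  0.329]
nose [array([0.67555549, 0.24609743, 0.014     ]), array([0.6759197 , 0.24747442, 0.014     ])] butt [array([0.56892635, 0.28589847, 0.02      ]), array([0.56889659, 0.29507922, 0.014     ])]
fork [0.61227587 0.04811578 0.12      ] [384.20885321 182.83792979] [287.78368342 251.70464594]
(-0.016, 0.17, 0.12) [[286.4 -86.9]]
(-0.016, 0.148, 0.142) [[ 372.1 -126.3]]
(-0.016, 0.192, 0.142) [[ 204.9 -126.4]]
(-0.008, 0.148, 0.142) [[ 374.8 -165.3]]
(-0.008, 0.192, 0.142) [[ 202.9 -165.4]]
```

View pics/w4.png

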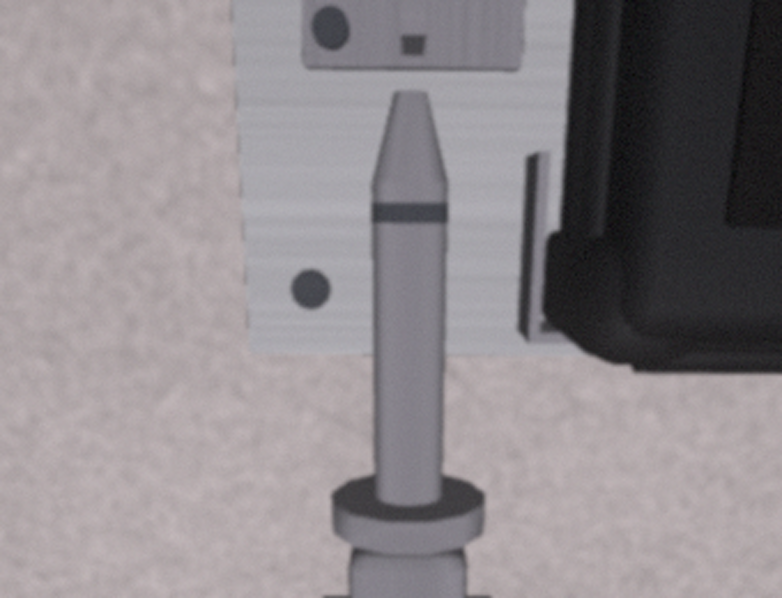

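The view shows the pin nose at crop (410,92), pointing at the fork's base plate (edges 302–521 at row 68, centre mark 413). The deck corner is at (247,352).

```bash
python3 - <<'E' | tail -12
from h import *
from fit import p,w
a=np.load("o4.npy");W=cam("wrist",dict(position=a[:3],tcp_rot=a[3:]))
m=lambda u,v:np.array([100+(u+.5)/2.3-.5,(v+.5)/2.3-.5])
def bay(q):return (bR:=R.from_euler('z',p[2]).as_matrix()).T@(q-[p[0],p[1],0])
for n,u,v,z in (("corner",247,352,.006),("edge",240,175,.006),("edge",233,15,.006),("front",560,354,.006),("bolt",311,289,.008),("plateL",302,68,.010),("plateR",521,68,.010),("mark",413,45,.010),("bolt2",331,27,.012)):
    print(n,bay(back(W,m(u,v),z)).round(4))
# side view check of bay-level things
S=cam("side");print(proj(S,w(p,(-.016,.148,.142))),proj(S,w(p,(-.016,.192,.142))),proj(S,w(p,(-.016,.17,.12))))
im=cv2.imread("pics/w4f.png")
c=camera_info("wrist");C=(c["camera_matrix"],np.linalg.inv(c["tool_from_camera"]))
from pinfit import pts
for l in ((.0655,0,-.001),(.052,0,0),(0,.014,0),(0,-.014,0)):print("pin pred crop",((proj(C,pts([.0321,-.0001,-.0069,.0027,0],l))[0]-[100,0])*2.3).round())
E
```

```text
edge [-0.0202  0.221   0.006 ]
front [-0.1137  0.1254  0.006 ]
bolt [-0.0937  0.202   0.008 ]
plateL [-0.0339  0.2021  0.01  ]
plateR [-0.0338  0.1417  0.01  ]
mark [-0.0282  0.1715  0.01  ]
bolt2 [-0.0242  0.1936  0.012 ]
[[244.86213673 206.59341767]] [[235.42175402 217.66305459]] [[240.97673102 218.31741963]]
pin pred crop [410.  90.]
pin pred crop [409. 183.]
pin pred crop [487. 494.]
pin pred crop [329. 494.]
```

{"api": "apply_moves", "payload": {
  "commands": [
    [1,[0.01,0.0015,0.001],0],
    [1,[0.02,0.0015,0.001],0],
    [1,[0.025,0.0015,0.001],0],
    [1,[0.025,0.0015,0.001],0]
  ]
}}

```text
clock: 9.2
position: [0.5051, 0.0681, 0.1143]
tcp_rot: [-0.0, 0.996, -0.091, 0.0]
force: [0.1, 0.5, -3.2]
gripper_width: 0.0191
finger_force: 60.0
```

```bash
python3 - <<'E' | tail -4
from h import *
from fit import p
b=R.from_euler('z',p[2]).as_matrix()
o=delta((.5,.07,.113));print("TCP in bay",(b.T@(o["position"]-[p[0],p[1],0])).round(4))
# hole/fork in wrist view: where is front cheek top?
cv2.imwrite("pics/w5f.png",capture("wrist")[:,:,::-1])
cv2.imwrite("pics/s5.png",cv2.resize(capture("side")[180:280,180:300,::-1],(720,600),interpolation=cv2.INTER_CUBIC))
E
```

```text
fork [0.61227587 0.04811578 0.12      ] [384.20885321 182.83792979] [287.78368342 251.70464594]
clock 9.2 pos [0.5051 0.0681 0.1143] F [ 0.1  0.5 -3.2] w 0.0191
x-heading -10.46 tilt -1.0 delta [-0.0053 -0.001   0.0013]
TCP in bay [-0.1251  0.1703  0.1143]
```

{"api": "apply_moves", "payload": {
  "commands": [
    [1,[0.005,-0.001,0.001],0],
    [1,[0.01,-0.001,0.001],0],
    [1,[0.015,-0.001,0.001],0],
    [1,[0.02,-0.001,0.001],0],
    [1,[0.02,-0.001,0.001],0]
  ]
}}

```text
clock: 9.93
position: [0.5249, 0.0655, 0.1133]
tcp_rot: [-0.0, 0.996, -0.091, 0.0]
force: [-0.1, 0.5, -2.7]
gripper_width: 0.0188
finger_force: 60.0
```

```bash
cat > st.py <<'E'
from h import *
p=[.59739757,-.12198607,-.18108617]
b=R.from_euler('z',p[2]).as_matrix()
o=delta((.5,.07,.113));print("TCP in bay",(b.T@(o["position"]-[p[0],p[1],0])).round(4),"F bay",(b.T@o["force"]).round(1),"T bay",(b.T@o["torque"]).round(2))
E
python3 st.py
```

```text
clock 9.925 pos [0.5249 0.0655 0.1133] F [-0.1  0.5 -2.7] w 0.0188
x-heading -10.45 tilt -1.0 delta [-0.0253  0.0001  0.0002]
TCP in bay [-0.1051  0.1714  0.1133] F bay [-0.2  0.5 -2.7] T bay [ 0.    0.03 -0.03]
```

{"api": "apply_moves", "payload": {
  "commands": [
    [1,[0.003,0,0],0],
    [1,[0.006,0,0],0],
    [1,[0.009,0,0],0],
    [1,[0.012,0,0],0],
    [1,[0.012,0,0],0]
  ]
}}

```text
clock: 10.55
position: [0.5364, 0.0634, 0.1132]
tcp_rot: [-0.0, 0.996, -0.091, 0.0]
force: [0.2, 0.9, -3.2]
gripper_width: 0.0188
finger_force: 60.0
```

```bash
python3 st.py
```

```text
clock 10.55 pos [0.5364 0.0634 0.1132] F [ 0.2  0.9 -3.2] w 0.0188
x-heading -10.45 tilt -1.0 delta [-0.037   0.0001  0.0002]
TCP in bay [-0.0934  0.1714  0.1132] F bay [ 0.   0.9 -3.2] T bay [ 0.03  0.08 -0.03]
```

Going in freely; carrying on.

{"api": "apply_moves", "payload": {
  "commands": [
    [1,[0.003,0,0],0],
    [1,[0.006,0,0],0],
    [1,[0.009,0,0],0],
    [1,[0.012,0,0],0],
    [1,[0.015,0,0],0]
  ]
}}

```text
clock: 11.18
position: [0.5509, 0.0607, 0.1132]
tcp_rot: [-0.0, 0.996, -0.091, -0.0]
force: [-0.1, 0.3, -3.1]
gripper_width: 0.0186
finger_force: 60.0
```

```bash
python3 st.py
```

```text
clock 11.175 pos [0.5509 0.0607 0.1132] F [-0.1  0.3 -3.1] w 0.0186
x-heading -10.45 tilt -1.0 delta [-0.0518  0.0001  0.0002]
TCP in bay [-0.0786  0.1713  0.1132] F bay [-0.1  0.3 -3.1] T bay [-0.06  0.09 -0.03]
```

{"api": "apply_moves", "payload": {
  "commands": [
    [1,[0.005,0,0],0],
    [1,[0.01,0,0],0],
    [1,[0.015,0,0],0],
    [1,[0.02,0,0],0],
    [1,[0.025,0,0],0]
  ]
}}

```text
clock: 11.8
position: [0.5756, 0.0562, 0.1132]
tcp_rot: [-0.0, 0.996, -0.091, -0.0]
force: [0.7, -0.4, -2.7]
gripper_width: 0.0186
finger_force: 60.0
```

```bash
python3 st.py
```

```text
clock 11.8 pos [0.5756 0.0562 0.1132] F [ 0.7 -0.4 -2.7] w 0.0186
x-heading -10.45 tilt -1.0 delta [-0.0769  0.0001  0.0002]
TCP in bay [-0.0535  0.1713  0.1132] F bay [ 0.8 -0.3 -2.7] T bay [-0.01  0.01 -0.03]
```

{"api": "apply_moves", "payload": {
  "commands": [
    [1,[0.002,0,0],0],
    [1,[0.004,0,0],0],
    [1,[0.006,0,0],0],
    [1,[0.007,0,0],0],
    [1,[0.008,0,0],0]
  ]
}}

```text
clock: 12.42
position: [0.5816, 0.0551, 0.113]
tcp_rot: [-0.0, 0.996, -0.091, -0.002]
force: [-4.6, 1.3, -0.5]
gripper_width: 0.0185
finger_force: 60.4
```

```bash
python3 st.py
```

```text
clock 12.425 pos [0.5816 0.0551 0.113 ] F [-4.6  1.3 -0.5] w 0.0185
x-heading -10.44 tilt -0.99999 delta [-0.083   0.0001  0.0003]
TCP in bay [-0.0474  0.1713  0.113 ] F bay [-4.8  0.4 -0.5] T bay [-0.03  0.66 -0.04]
```

{"api": "apply_moves", "payload": {
  "commands": [
    [1,[0.002,0,0],0],
    [1,[0.003,0,0],0],
    [1,[0.003,0,0],0]
  ]
}}

```text
clock: 12.8
position: [0.5816, 0.0551, 0.1127]
tcp_rot: [-0.0, 0.996, -0.091, -0.005]
force: [-9.3, 1.4, 1.2]
gripper_width: 0.0188
finger_force: 60.8
```

```bash
python3 st.py
```

```text
clock 12.8 pos [0.5816 0.0551 0.1127] F [-9.3  1.4  1.2] w 0.0188
x-heading -10.42 tilt -0.99995 delta [-0.083   0.0001  0.0005]
TCP in bay [-0.0474  0.1713  0.1127] F bay [-9.4 -0.3  1.2] T bay [-0.07  1.2  -0.12]
```

The head is firmly seated: force rises with no further motion. Releasing, and retreating upward.

{"api": "apply_moves", "payload": {
  "commands": [
    [1,[-0.003,0,0],0],
    [0.6,[-0.003,0,0],0],
    [0.4,[-0.003,0,0],0],
    [0.4,[-0.003,0,0],0],
    [0.4,[-0.003,0,0],0]
  ]
}}

```text
clock: 13.42
position: [0.5837, 0.0547, 0.1135]
tcp_rot: [0.0, 0.996, -0.091, 0.001]
force: [0.3, -0.1, 0.4]
gripper_width: 0.0515
finger_force: 0.0
```

{"api": "apply_moves", "payload": {
  "commands": [
    [0.4,[0,0,-0.02],0],
    [0.4,[0,0,-0.06],0],
    [0.4,[0,0,-0.11],0],
    [0.4,[-0.03,0,-0.15],0],
    [0.4,[-0.06,0,-0.15],0]
  ]
}}

```text
clock: 14.05
position: [0.5262, 0.0655, 0.267]
tcp_rot: [-0.0, 0.996, -0.091, 0.005]
force: [-0.7, 0.8, -0.0]
gripper_width: 0.0514
finger_force: 0.0
```

```bash
python3 st.py; python3 - <<'E'
from h import *
w=capture("wrist")[:,:,::-1];s=cv2.resize(capture("side")[160:300,160:340,::-1],(540,420),interpolation=cv2.INTER_CUBIC)
cv2.imwrite("pics/end.png",cv2.resize(np.hstack([w[:,180:430],s]),(790,420)))
E
```

```text
clock 14.05 pos [0.5262 0.0655 0.267 ] F [-0.7  0.8 -0. ] w 0.0514
x-heading -10.45 tilt -0.99996 delta [-0.028   0.0005  0.1537]
TCP in bay [-0.1038  0.1716  0.267 ] F bay [-0.9  0.7 -0. ] T bay [ 0.01 -0.02 -0.01]
```

View pics/end.png

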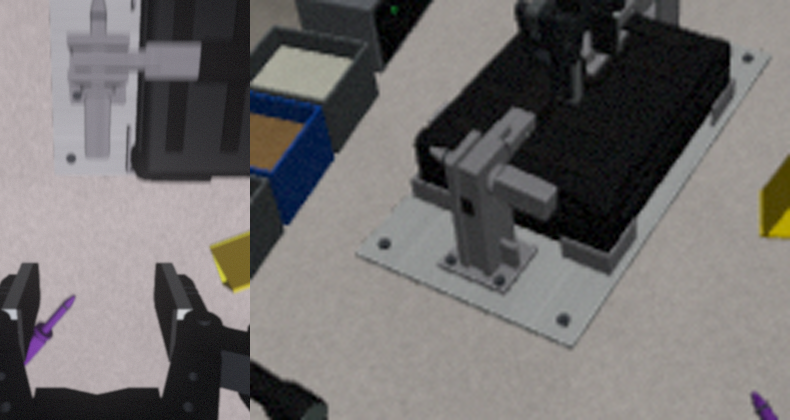

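The pin is through the fork and eye: its nose sticks out behind at (437,155), the head is against the front cheek at (490,180), and the arm is clear. I'll let the arm settle and hand in.

{"api": "apply_moves", "payload": {
  "commands": [
    [0.4,[0,0,0],0],
    [0.4,[0,0,0],0],
    [0.4,[0,0,0],0],
    [0.4,[0,0,0],0]
  ]
}}

```text
clock: 14.65
position: [0.5246, 0.0655, 0.2628]
tcp_rot: [-0.0, 0.996, -0.091, -0.0]
force: [-0.1, 0.5, -0.0]
gripper_width: 0.0512
finger_force: 0.0
```

```bash
python3 -c "
from plant import *
print(close_job())"
```

```text
the job is handed in; nothing more can be done
None
```

The hold-down bar is down with its eye in the fork, the pin is through both with its head seated on the front cheek and released, and the job was handed in at about 15 s; no verdict was returned.

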